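# File the spice jars into their box and close it

## Task

Put the spice jars away: push the three small steel jars one at a time over the counter, standing upright and never lifted, through the flared mouth of the narrow plywood box until all three stand in single file wholly inside it. Then gently lower the box's hinged lid until it is fully closed. Leave the squat wide tin and everything else on the counter where it is.

Things in the scene. Friction and masses are not known exactly. Their poses are not given: they have to be found in the camera images.
- jar1: a small steel spice jar, upright, 44 mm in diameter, 52 mm tall (body 40 mm tall, then an aluminium cap 41 mm in diameter and 12 mm tall), about 0.08 to 0.15 kg; the three are alike. Origin: centre of its underside, z up its axis. It starts standing on the counter, slides when pushed low down and tips if pushed near the top
- jar2: a small steel spice jar, upright, 44 mm in diameter, 52 mm tall (body 40 mm tall, then an aluminium cap 41 mm in diameter and 12 mm tall), about 0.08 to 0.15 kg; the three are alike. Origin: centre of its underside, z up its axis. It starts standing on the counter, slides when pushed low down and tips if pushed near the top
- jar3: a small steel spice jar, upright, 44 mm in diameter, 52 mm tall (body 40 mm tall, then an aluminium cap 41 mm in diameter and 12 mm tall), about 0.08 to 0.15 kg; the three are alike. Origin: centre of its underside, z up its axis. It starts standing on the counter, slides when pushed low down and tips if pushed near the top
- tin: a squat steel tin, 60 mm in diameter, 32 mm tall, among the jars; it is too wide for the box and must stay where it is. Origin: centre of its underside
- box: a narrow plywood box without a floor, fixed to the counter: two walls 8 mm thick, 36 mm high form a lane 52 mm wide, 158 mm long, shut by an 8 mm end wall. Origin: on the counter, centre of the lane's open mouth; +y points out of the mouth, the lane runs from y = 0 to the end wall at y = -158 mm; x goes across. Three jars take 132 mm of it. The lid is hinged on top of the end wall
- box_flare (a point): on the counter 52 mm outside the mouth (box y = 52 mm), midway between the outer ends of the two flared guide rails; the rails are 30 mm high and 6 mm thick and widen from 52 mm apart at the mouth to about 113 mm apart here
- box_hinge (a point): the lid's hinge line at the middle, on top of the end wall's outer edge: 166 mm behind the mouth (box y = -166 mm), 36 mm above the counter; the line runs along the box's x axis
- lid_edge (a point): the middle of the lid's free edge, on its outer (upper) face. The lid is a shallow plywood cover: a flat top panel 68 mm wide, 166 mm long, 6 mm thick, with 22 mm deep side skirts whose lower edges lie in the plane of the hinge line; so its outer face is 28 mm off that plane. A flat tab 36 mm wide reaches 16 mm past this edge
- lid (a joint): angle of the lid: 0 closed, level on the walls (outer face 64 mm above the counter); 1.57 straight up above the end wall; up to 1.9 leaning back, away from the mouth. It starts open. A stiff hinge (0.22 N m): it stays where it is left and yields to 2 to 3 N on its outer face near the free end, pushed towards the mouth and down
- mug: a white mug, 76 mm across, 90 mm tall, with a handle; leave it alone. Origin: centre of its underside
- salt: a white ceramic salt shaker, 40 mm across, 75 mm tall; leave it alone. Origin: centre of its underside
- soap: a green soap bottle, 60 mm across, 200 mm tall; leave it alone. Origin: centre of its underside
- tumbler: a glass tumbler, 70 mm across, 100 mm tall; leave it alone. Origin: centre of its underside
- spoon: a wooden spoon about 200 mm long lying flat on the counter; leave it alone. Origin: about its middle
Not all that is in view belongs to the job. Leave any orange or turquoise look-alike of the jar2 alone.

How it is judged:
On the way, in this order (a step that is already met when the one before it is completed fails the run):
1. a first jar stands inside the box (((y of jar1 in the frame of box between -0.15 and -0.018 m and x of jar1 in the frame of box between -0.012 and 0.012 m and angle between jar1's own z axis and vertical below 0.12 rad and height (world z) of jar1 below 0.006 m) or (y of jar2 in the frame of box between -0.15 and -0.018 m and x of jar2 in the frame of box between -0.012 and 0.012 m and angle between jar2's own z axis and vertical below 0.12 rad and height (world z) of jar2 below 0.006 m) or (y of jar3 in the frame of box between -0.15 and -0.018 m and x of jar3 in the frame of box between -0.012 and 0.012 m and angle between jar3's own z axis and vertical below 0.12 rad and height (world z) of jar3 below 0.006 m))), for 0.2 s.
2. two jars stand inside the box ((((y of jar1 in the frame of box between -0.15 and -0.018 m and x of jar1 in the frame of box between -0.012 and 0.012 m and angle between jar1's own z axis and vertical below 0.12 rad and height (world z) of jar1 below 0.006 m) and (y of jar2 in the frame of box between -0.15 and -0.018 m and x of jar2 in the frame of box between -0.012 and 0.012 m and angle between jar2's own z axis and vertical below 0.12 rad and height (world z) of jar2 below 0.006 m)) or ((y of jar1 in the frame of box between -0.15 and -0.018 m and x of jar1 in the frame of box between -0.012 and 0.012 m and angle between jar1's own z axis and vertical below 0.12 rad and height (world z) of jar1 below 0.006 m) and (y of jar3 in the frame of box between -0.15 and -0.018 m and x of jar3 in the frame of box between -0.012 and 0.012 m and angle between jar3's own z axis and vertical below 0.12 rad and height (world z) of jar3 below 0.006 m)) or ((y of jar2 in the frame of box between -0.15 and -0.018 m and x of jar2 in the frame of box between -0.012 and 0.012 m and angle between jar2's own z axis and vertical below 0.12 rad and height (world z) of jar2 below 0.006 m) and (y of jar3 in the frame of box between -0.15 and -0.018 m and x of jar3 in the frame of box between -0.012 and 0.012 m and angle between jar3's own z axis and vertical below 0.12 rad and height (world z) of jar3 below 0.006 m)))), for 0.2 s.
3. all three jars stand inside the box, the lid still open (y of jar1 in the frame of box between -0.15 and -0.018 m and x of jar1 in the frame of box between -0.012 and 0.012 m and angle between each of jar1, jar2, jar3's own z axis and vertical below 0.12 rad and height (world z) of each of jar1, jar2, jar3 below 0.006 m and y of jar2 in the frame of box between -0.15 and -0.018 m and x of jar2 in the frame of box between -0.012 and 0.012 m and y of jar3 in the frame of box between -0.15 and -0.018 m and x of jar3 in the frame of box between -0.012 and 0.012 m and value of joint lid above 0.5 rad), for 0.2 s.
4. the lid is closed over them (value of joint lid below 0.06 rad), for 0.2 s.
At the end, for the whole second after the job is handed in: All three jars stand upright (within 0.12 rad) on the counter inside the box, in file, each no more than about 4 mm out of the mouth, at rest; the lid is closed to within 0.06 rad (y of jar1 in the frame of box between -0.15 and -0.018 m and x of jar1 in the frame of box between -0.012 and 0.012 m and angle between each of jar1, jar2, jar3's own z axis and vertical below 0.12 rad and height (world z) of each of jar1, jar2, jar3 below 0.006 m and y of jar2 in the frame of box between -0.15 and -0.018 m and x of jar2 in the frame of box between -0.012 and 0.012 m and y of jar3 in the frame of box between -0.15 and -0.018 m and x of jar3 in the frame of box between -0.012 and 0.012 m and linear speed of each of jar1, jar2, jar3 below 0.02 m/s and value of joint lid below 0.06 rad and velocity of joint lid below 0.05 rad/s); the robot touches nothing.
It fails at once if a jar is lifted more than 20 mm off the counter (height (world z) of any of jar1, jar2, jar3 above 0.02 m).
It fails at once if a jar is tipped by more than 0.6 rad (angle between any of jar1, jar2, jar3's own z axis and vertical above 0.6 rad).
It fails at once if the lid is slammed (closes faster than 2.5 rad/s) (velocity of joint lid below -2.5 rad/s).
It fails at once if the squat tin is moved more than 25 mm (distance of tin from where it was at the start of the episode above 0.025 m).
It fails at once if another bystander (mug, salt shaker, soap bottle, tumbler, spoon) is moved more than 40 mm (distance of any of mug, salt, soap, tumbler, spoon from where it was at the start of the episode above 0.04 m).
It also fails if it takes over 72 s, if anything falls off the work surface, if the arm or the gripper's body presses on something with over 40 N, if the wrist force passes 120 N, or if a joint passes its speed limit or range.

## Robot

A 6-joint arm with a two-finger parallel gripper is mounted at the origin on the work surface. World frame = base frame: x ahead of the robot, y to its left, z up, the work surface at z = 0. Lengths are in m, angles in rad, forces in N, time in s.
With the tool pointing down it reaches from about 0.375 to 0.925 m from the base axis. Payload 5.7 kg.
Tool frame: the origin (TCP) lies midway between the tips of the shut fingers; the grasp point (between the pads) lies 19 mm behind it; z points along the fingers, y is the line along which they close (so a half turn about z gives the same grasp; the last joint's range is limited). The gripper opens to 88 mm and grips with 3 to 60 N. Pads are 20 mm wide; open, the fingers measure 115 mm over their backs; the gripper's body (75 mm by 178 mm) begins 61 mm behind the grasp point.
Start: joints at [-1.349, 0.359, 1.51, -0, 1.272, -0.115], TCP at [0.198, -0.566, 0.223] pointing down, gripper open.
Joint ranges: [-2.97, 2.97], [-1.01, 2.36], [0.21, 2.38], [-0.96, 4.11], [0.2, 2.71], [-2.98, 2.98]. Speed limits (rad/s): [2.39, 2.39, 3.14, 3.14, 3.14, 3.14].

## Interface

Orientations are given as a unit quaternion [x, y, z, w].
In Python, from bench import move_ptp, servo_line, goto_joints, move_gripper, sleep, inverse_kinematics, capture, PlanningError, close_job, spot_in, silhouettes, current_clock, current_joint_pos, current_qvel, current_joint_torque, current_position, current_orientation, current_force, current_torque, current_finger_gap, current_grip_force gives the robot as it stands. Calls block until the motion is done:
- move_ptp(position, orientation): joint-space move of the TCP to a pose.
- servo_line(position, orientation=None, rate=0.15, contact_N=None): straight line of the TCP; orientation=None keeps the orientation; rate is the mean speed in m/s. With contact_N (N) it stops when the force on the tool has changed by that much, and returns True; else False.
- goto_joints(angles): joint-space move.
- move_gripper(opening): finger opening in m; the grip force is fixed at half the most; returns when the fingers have stopped.
- sleep(seconds).
- inverse_kinematics(position, orientation): joint angles nearest the present ones, or None.
- capture(name): name is "side" or "top" or "wrist"; returns a dict with "image" (420x560x3 uint8, blue, green, red), "range_z" (420x560 float32, m along the optical axis (not along the pixel's ray), 0 where there is no reading), "intrinsics" (3x3 intrinsics, pixels), "R" (3x3) and "t" (3): a world point X has camera coordinates R X + t. Camera axes: x right, y down, z forward; pixel columns grow to the right and rows downward; lengths in m; the calibration is good to about 2 mm. A picture is of the moment at which its call begins.
A pose or a line that the arm cannot do raises PlanningError and nothing moves.
- close_job(): hands the job in; it is judged then, once.
Trained networks look in the newest picture that a camera, given by its name, has taken for a name from the list of things; names that differ only in an ending like _2 or _b are one class to them, and where a whole thing is asked for, a point or a joint stands for the part that bears it (a point fixed in the world has none). Each returns a list of dicts, best first, with "conf" (0 to 1); they miss things now and then, are a little off and sometimes report something else, mostly with a low value. They report only what shows in the picture. A call takes as long as a camera call. They do not tell look-alikes from the thing itself.
- spot_in(camera, query): "xy" ([column, row] in pixels, amid what is visible of it).
- silhouettes(camera, query): "region" (420x560 bool, what is visible of it) and "xy" ([column, row] in pixels, amid what is visible of it).
Readings, each from a call of its own:
- current_clock(): time.
- current_joint_pos(): joint angles.
- current_qvel(): joint speeds.
- current_joint_torque(): joint torques, N m.
- current_position(): TCP position.
- current_orientation(): TCP orientation.
- current_force(): force on the tool from outside, world axes, zero at the start.
- current_torque(): the same for the moment, N m.
- current_finger_gap(): finger opening in m.
- current_grip_force(): force on a finger pad.
Only numpy, scipy, OpenCV 4.12 (cv2) and the standard library are available. Lean on these libraries where they do the work, as an engineer would, in place of code of your own. Each camera call takes 0.05 s, during which the arm holds its last target. There are 200 camera calls.

## Working session

There is one attempt and no reset: what is moved stays moved. The work goes in short steps, each a Python script; the robot and the scene stay as the last script left them, time stands still between calls to the robot, and variables do not carry over. Pictures are saved under pics/ and viewed, at most 10 in all, crops included, and the job is handed in when it is done.

```bash
ls; mkdir -p pics; cat > h.py <<'E'
from bench import *
import numpy as np, cv2
def unproj(c,u,v,z):
    K=c["intrinsics"]; p=np.array([(u-K[0,2])/K[0,0]*z,(v-K[1,2])/K[1,1]*z,z]); return c["R"].T@(p-c["t"])
def cloud(c):
    K=c["intrinsics"]; z=c["range_z"]; v,u=np.mgrid[:420,:560]
    p=np.stack([(u-K[0,2])/K[0,0]*z,(v-K[1,2])/K[1,1]*z,z],-1)
    return (p-c["t"])@c["R"]
def proj(c,X):
    p=c["R"]@np.asarray(X)+c["t"]; q=c["intrinsics"]@p; return q[:2]/q[2]
E
python3 - <<'E'
from h import *
ims=[]
for n in ("top","side"):
    c=capture(n); P=cloud(c); cv2.imwrite(f"pics/{n}0.png",c["image"])
    print(n,"cam",-c["R"].T@c["t"])
    for q in ("jar1","tin","box","box_flare","box_hinge","lid_edge","mug","salt","soap","tumbler","spoon"):
        for s in silhouettes(n,q):
            m=s["region"]&(c["range_z"]>0); X=P[m]
            if len(X): 
                t=X[X[:,2]>np.percentile(X[:,2],90)-.004]
                print(q,round(s["conf"],2),np.round(s["xy"]),"med",X.mean(0).round(3),"topmid",((t.min(0)+t.max(0))/2).round(3),"sz",np.ptp(t,0).round(3), c["image"][s["region"]].mean(0).round())
E
```

```text
pics
top cam [0.37980247 0.10245007 1.224277  ]
jar1 0.87 [185. 159.] med [0.668 0.302 0.044] topmid [0.671 0.304 0.055] sz [0.038 0.039 0.008] [ 64. 139. 223.]
jar1 0.87 [159. 229.] med [0.499 0.359 0.048] topmid [0.5   0.363 0.054] sz [0.038 0.036 0.007] [177. 181.  68.]
jar1 0.68 [196. 193.] med [0.584 0.283 0.049] topmid [0.587 0.285 0.055] sz [0.039 0.038 0.007] [210. 211. 213.]
jar1 0.55 [222. 238.] med [0.479 0.22  0.049] topmid [0.482 0.222 0.055] sz [0.036 0.035 0.007] [215. 215. 218.]
jar1 0.54 [328. 149.] med [ 0.699 -0.045  0.042] topmid [ 0.691 -0.042  0.091] sz [0.075 0.073 0.012] [145. 152. 158.]
tin 0.74 [259. 268.] med [0.408 0.137 0.03 ] topmid [0.407 0.137 0.036] sz [0.057 0.057 0.009] [173. 173. 176.]
box 0.94 [414. 207.] med [ 0.538 -0.199  0.084] topmid [ 0.534 -0.236  0.21 ] sz [0.069 0.03  0.028] [ 94. 121. 144.]
box 0.41 [223. 235.] med [0.48  0.222 0.047] topmid [0.483 0.223 0.055] sz [0.038 0.038 0.007] [208. 209. 212.]
box_flare 0.61 [410. 209.] med [ 0.536 -0.204  0.087] topmid [ 0.534 -0.236  0.212] sz [0.069 0.03  0.029] [ 94. 121. 143.]
lid_edge 0.95 [
[... 2378 characters left out ...]
5 [231. 171.] med [ 0.693 -0.033  0.055] topmid [ 0.691 -0.041  0.087] sz [0.074 0.077 0.012] [167. 179. 191.]
salt 0.7 [358. 182.] med [ 0.375 -0.123  0.04 ] topmid [ 0.376 -0.131  0.07 ] sz [0.031 0.032 0.012] [192. 202. 211.]
salt 0.61 [316. 118.] med [ 0.535 -0.244  0.127] topmid [ 0.534 -0.236  0.208] sz [0.068 0.032 0.025] [100. 140. 174.]
soap 0.58 [235. 133.] med [ 0.724 -0.157  0.108] topmid [ 0.731 -0.172  0.188] sz [0.025 0.027 0.028] [135. 171. 159.]
soap 0.15 [361. 184.] med [ 0.376 -0.121  0.039] topmid [ 0.376 -0.131  0.07 ] sz [0.031 0.032 0.012] [189. 199. 208.]
tumbler 0.6 [322. 326.] med [0.365 0.333 0.061] topmid [0.365 0.333 0.099] sz [0.068 0.07  0.009] [161. 165. 164.]
```

View pics/top0.png

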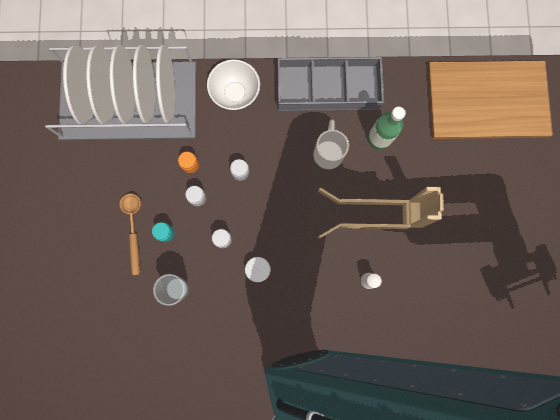

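```bash
python3 - <<'E'
from h import *
# fine box geometry from depth clouds of both views
ims=[]
for n in ("top","side"):
    c=capture(n); P=cloud(c); v=c["range_z"]>0
    im=c["image"]; 
    k=(v&(P[...,0]>.44)&(P[...,0]<.64)&(P[...,1]>-.3)&(P[...,1]<.08))
    w=k&(P[...,2]>.031)&(P[...,2]<.041); X=P[w]
    print(n,"walls z",np.median(X[:,2]))
    for y in np.arange(-.26,.06,.02):
        s=X[abs(X[:,1]-y)<.01]
        if len(s)>3:
            h=np.histogram(s[:,0],bins=np.arange(.44,.642,.006))[0]; print(round(y,2),h)
    r=k&(P[...,2]>.024)&(P[...,2]<.033); X=P[r]
    for y in np.arange(-.08,.06,.01):
        s=X[abs(X[:,1]-y)<.005]
        if len(s)>3: print("rail",round(y,2),s[:,0].min().round(3),s[:,0].max().round(3),[ (np.median(g).round(4) if len(g) else 0) for g in (s[s[:,0]<.535,0],s[s[:,0]>.535,0])])
    # lid outer face
    L=P[k&(P[...,2]>.075)]; 
    for z in np.arange(.08,.24,.02):
        s=L[abs(L[:,2]-z)<.01]
        if len(s)>3: print("lid z",round(z,2),"x",s[:,0].min().round(3),s[:,0].max().round(3),"y",s[:,1].min().round(3),np.median(s[:,1]).round(3),s[:,1].max().round(3))
    print("lid top",L[:,2].max())
    a=[proj(c,[x,y,.03]) for x,y in ((.43,-.29),(.65,-.29),(.43,.06),(.65,.06))]; a=np.array(a); lo=np.maximum(a.min(0)-30,0).astype(int);hi=a.max(0).astype(int)+10
    cr=im[lo[1]:hi[1],lo[0]:hi[0]]; print(lo,hi); ims.append(cv2.resize(cr,(400,400)))
    if n=="side":
        ims.append(None)
cv2.imwrite("pics/crop0.png",np.hstack(ims[:2]))
E
```

```text
top walls z 0.03625539349098377
-0.24 [0 0 0 0 0 0 0 0 0 0 4 2 2 3 1 2 2 4 3 2 4 1 0 0 0 0 0 0 0 0 0 0 0]
-0.22 [ 0  0  0  0  0  0  0  0  0  0 18 18  7 10  7  8  7  9  7  9 18  9  0  0
  0  0  0  0  0  0  0  0  0]
-0.2 [ 0  0  0  0  0  0  0  0  0  0 16 16  0  0  0  0  0  0  0  0 15  8  0  0
  0  0  0  0  0  0  0  0  0]
-0.18 [ 0  0  0  0  0  0  0  0  0  0 15 17  0  0  0  0  0  0  0  0 14  9  0  0
  0  0  0  0  0  0  0  0  0]
-0.16 [ 0  0  0  0  0  0  0  0  0  0 14 16  0  0  0  0  0  0  0  0 17 17  0  0
  0  0  0  0  0  0  0  0  0]
-0.14 [ 0  0  0  0  0  0  0  0  0  0  9 16  0  0  0  0  0  0  0  0 11 21  0  0
  0  0  0  0  0  0  0  0  0]
-0.12 [ 0  0  0  0  0  0  0  0  0  0  8 16  0  0  0  0  0  0  0  0 11 18  0  0
  0  0  0  0  0  0  0  0  0]
-0.1 [ 0  0  0  0  0  0  0  0  0  0  7 17  0  0  0  0  0  0  0  0  6 24  0  0
  0  0  0  0  0  0  0  0  0]
-0.08 [ 0  0  0  0  0  0  0  0  0  0  3 23  6  0  0  0  0  0  0  0  3 23  1  0
  0  0  0  0  0  0  0  0  0]
-0.06 [ 0  0  0  0  0  0  0  0  0  0  2 11  2  0  0  0  0  0  0  0  0  5  7  0
  0  0  0  0  0  0  0  0  0]
-0.04 [0 0 0 0 0 0 0 0 3
[... 2230 characters left out ...]
oat64(0.5047), np.float64(0.5771)]
rail -0.04 0.496 0.589 [np.float64(0.5001), np.float64(0.5836)]
rail -0.03 0.49 0.597 [np.float64(0.4946), np.float64(0.5916)]
rail -0.02 0.485 0.601 [np.float64(0.4877), np.float64(0.5975)]
rail -0.01 0.481 0.6 [np.float64(0.4837), np.float64(0.5998)]
lid z 0.08 x 0.5 0.567 y -0.257 -0.25 -0.226
lid z 0.1 x 0.5 0.567 y -0.254 -0.249 -0.224
lid z 0.12 x 0.5 0.567 y -0.256 -0.248 -0.224
lid z 0.14 x 0.5 0.568 y -0.253 -0.247 -0.223
lid z 0.16 x 0.5 0.568 y -0.253 -0.245 -0.22
lid z 0.18 x 0.5 0.567 y -0.251 -0.245 -0.22
lid z 0.2 x 0.5 0.568 y -0.251 -0.244 -0.221
lid z 0.22 x 0.517 0.553 y -0.251 -0.244 -0.238
lid top 0.21965386506603904
[204 102] [361 237]
```

View pics/side0.png

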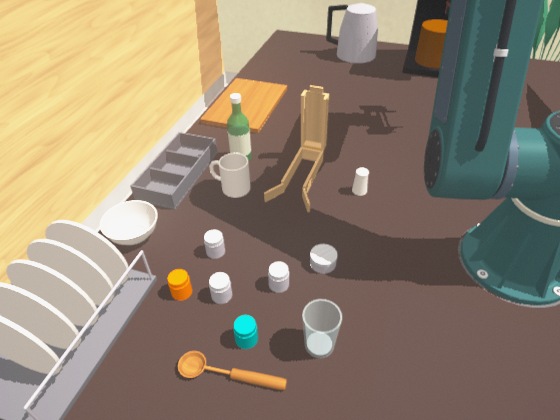

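Top view: three steel jars at (239,169), (195,195) and (221,238). Look-alikes are orange (187,161) and turquoise (162,231). The tin is at (257,269), wide and low, and the white salt shaker at (371,281). Box mouth is near (335,213), lid upright at (435,203). I choose the three bare-steel ones and will check them in a crop while fitting the box frame.

```bash
python3 - <<'E'
from h import *
cen=[]
for n in ("top","side"):
    c=capture(n); P=cloud(c); v=c["range_z"]>0
    k=v&(P[...,0]>.48)&(P[...,0]<.6)
    X=P[k&(P[...,2]>.033)&(P[...,2]<.041)&(P[...,1]>-.21)&(P[...,1]<-.07)]
    for sd in (X[X[:,0]<.537],X[X[:,0]>.537]):
        print(n,"wall",np.polyfit(sd[:,1]+.06,sd[:,0],1).round(4))
    L=P[k&(P[...,2]>.075)&(P[...,2]<.2)]; print("lid x",(L[:,0].min()+L[:,0].max())/2)
    Q=P[v&(P[...,0]>.46)&(P[...,0]<.62)&(P[...,2]>.02)&(P[...,2]<.04)&(P[...,1]<.05)&(P[...,1]>-.05)]
    for sd in (Q[Q[:,0]<.537],Q[Q[:,0]>.537]): print("rail tip",sd[sd[:,1]>np.percentile(sd[:,1],97)].mean(0).round(4), sd[:,1].max().round(4))
    B=P[k&(P[...,1]<-.24)&(P[...,2]>.08)&(P[...,2]<.2)]
    T=P[k&(P[...,2]>.2)&(P[...,1]<-.2)]; print("tab top",T[T[:,2]>T[:,2].max()-.006].mean(0).round(4))
    I=P[k&(abs(P[...,0]-.534)<.015)&(P[...,1]<-.2)&(P[...,2]>.07)&(P[...,2]<.2)]
    print("inner face y(z)",np.polyfit(I[:,2]-.036,I[:,1],1).round(4))
    if n=="side":
        im=c["image"][215:365,150:350]; cv2.imwrite("pics/crop1.png",cv2.resize(im,(600,450)))
print(current_orientation(),current_finger_gap())
E
```

```text
top wall [0.0295 0.5096]
top wall [0.0351 0.5699]
lid x 0.5341400114839521
rail tip [ 0.4838 -0.0115  0.029 ] -0.0107
rail tip [ 0.5994 -0.0158  0.0322] -0.0158
tab top [ 0.5344 -0.2463  0.2203]
inner face y(z) [ 0.0561 -0.2539]
side wall [0.0375 0.5106]
side wall [0.0313 0.5697]
lid x 0.5400767896463
rail tip [ 0.4843 -0.0095  0.0248] -0.0094
rail tip [ 0.598  -0.0146  0.0286] -0.0145
tab top [ 0.5356 -0.2449  0.217 ]
inner face y(z) [-0.3568 -0.5047]
[ 9.85850141e-01  1.67629043e-01 -1.93528836e-05 -6.00897253e-05] 0.08776705168447056
```

View pics/crop1.png

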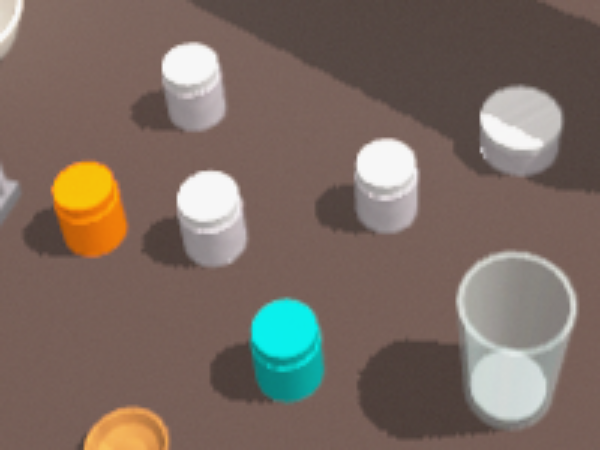

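```bash
cat >> h.py <<'E'
O=np.array([.5398,-.065]); A=np.array([.033,.99946]); BX=np.array([.99946,-.033])
def bw(x,y): return O+x*BX+y*A
def wb(p): d=np.asarray(p)[:2]-O; return np.array([d@BX,d@A])
from scipy.spatial.transform import Rotation as Ro
def quat(d,pos):
    "tool down, fingers closing across direction d"
    best=None
    for s in (1,-1):
        y=s*np.array([-d[1],d[0],0])/np.linalg.norm(d); z=np.array([0,0,-1.]); 
        q=Ro.from_matrix(np.stack([np.cross(y,z),y,z],1)).as_quat()
        j=inverse_kinematics(pos,q)
        if j is not None:
            e=abs(j[5]-current_joint_pos()[5])
            if best is None or e<best[0]: best=(e,q)
    return best[1]
def find(near,rad=.05):
    out=[]
    for n in ("top","side"):
        c=capture(n);P=cloud(c)
        m=(c["range_z"]>0)&(np.hypot(P[...,0]-near[0],P[...,1]-near[1])<rad)&(P[...,2]>.046)&(P[...,2]<.060)
        X=P[m]
        if len(X)>20:
            r=((X.min(0)+X.max(0))/2)[:2]; print(n,r.round(4),np.ptp(X,axis=0).round(3),len(X)); out.append(r)
    return out
def push(j,t,gap,rate,zt=.012,up=.17):
    "push jar at j straight to t"
    j=np.array(j);t=np.array(t);d=(t-j)/np.linalg.norm(t-j)
    off=10+1e3*np.sqrt(.022**2-(gap/2)**2); off/=1e3
    s=j-d*(off+.016)
    q=quat(d,[*s,zt])
    move_ptp([*s,up],q); move_gripper(gap)
    servo_line([*s,zt],q,rate=.2)
    f0=np.array(current_force())
    servo_line([*(j-d*(off+.002)),zt],q,rate=.08)
    hit=servo_line([*(t-d*off),zt],q,rate=rate,contact_N=15)
    f=np.array(current_force())-f0
    print("hit",hit,"f",f.round(1),"tcp",np.round(current_position(),4),"gap",round(current_finger_gap(),4),"t",current_clock())
    p=np.array(current_position())[:2]
    servo_line([*(p-d*.012),zt],q,rate=.1)
    servo_line([*(p-d*.012),up],q,rate=.25)
    return p+d*off
E
python3 - <<'E'
from h import *
J=(.650,.180)
q=quat(np.array([-.62,-.78]),[.68,.22,.2])
move_ptp([.198,-.566,.40],current_orientation())
move_ptp([.60,.22,.36],q)
print(current_clock(),current_joint_pos())
push(J,bw(0,.11),.024,.09)
r=find(bw(0,.11)); print([wb(x).round(4) for x in r],current_clock())
E
```

```text
5.2333 [ 2.42192434e-01  3.32392201e-01  1.21672022e+00 -2.74319384e-04
  1.59239035e+00  9.14947509e-01]
hit False f [1.  1.8 0.3] tcp [0.5612 0.0674 0.0119] gap 0.0239 t 10.4917
top [0.5425 0.0472] [0.039 0.038 0.012] 228
side [0.5435 0.0468] [0.04  0.044 0.008] 177
[array([-0.001 ,  0.1122]), array([1.000e-04, 1.118e-01])] 11.65
```

```bash
python3 - <<'E'
from h import *
push(bw(-.0005,.112),bw(0,-.128),.014,.10)
r=find(bw(0,-.128)); print([wb(x).round(4) for x in r],current_clock())
for x in ((.482,.223),(.586,.286)): print(find(x))
c=capture("side"); cv2.imwrite("pics/s2.png",c["image"])
E
```

```text
hit False f [ 0.9  1.2 -0.3] tcp [ 0.5365 -0.1619  0.012 ] gap 0.0143 t 16.5167
side [ 0.534  -0.2061] [0.065 0.072 0.014] 143
[array([-0.0011, -0.1412])] 17.675
top [0.4822 0.2229] [0.04  0.038 0.011] 234
side [0.4828 0.2231] [0.039 0.043 0.01 ] 264
[array([0.48216593, 0.22294406]), array([0.48275993, 0.22310831])]
top [0.5867 0.2859] [0.04  0.041 0.014] 231
side [0.5875 0.287 ] [0.04  0.042 0.008] 281
[array([0.58669997, 0.28593547]), array([0.58746769, 0.28701467])]
```

View pics/s2.png

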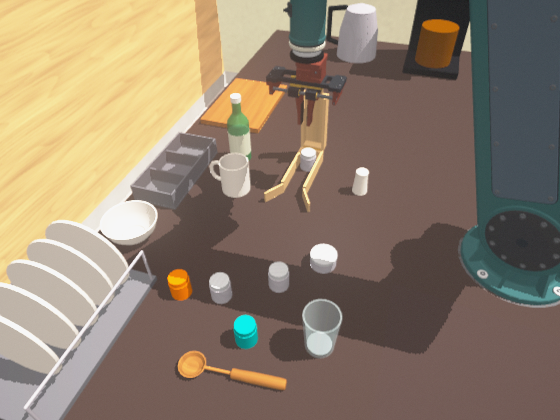

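The first jar stands upright in the lane at pixel (308,158), and the other two are untouched at (220,288) and (278,277). On to the second.

```bash
python3 - <<'E'
from h import *
push((.4824,.223),bw(0,.11),.024,.10)
r=find(bw(0,.11)); m=np.mean([wb(x) for x in r],0); print([wb(x).round(4) for x in r],current_clock())
assert len(r)==2 and abs(m[0])<.006 and abs(m[1]-.11)<.01
push(bw(*m),bw(0,-.083),.014,.11)
print(find((.586,.286)))
push((.5869,.2863),bw(0,.11),.024,.11)
r=find(bw(0,.11)); m=np.mean([wb(x) for x in r],0); print([wb(x).round(4) for x in r],current_clock())
c=capture("side"); cv2.imwrite("pics/s3.png",c["image"])
E
```

```text
hit False f [-0.   1.1 -0.9] tcp [0.5341 0.0721 0.0119] gap 0.0241 t 23.1917
side [0.5425 0.0475] [0.039 0.043 0.009] 178
[array([-0.001 ,  0.1125])] 24.35Traceback (most recent call last):
  File "<stdin>", line 4, in <module>
AssertionError
```

Only the top view was blocked by the arm. The side view fits the expected position, so I continue.

```bash
python3 - <<'E'
from h import *
push(bw(-.001,.1125),bw(0,-.083),.014,.11)
push((.5869,.2863),bw(0,.11),.024,.11)
r=find(bw(0,.11)); print([wb(x).round(4) for x in r],current_clock())
c=capture("side"); cv2.imwrite("pics/s3.png",c["image"])
E
```

```text
hit False f [-0.4 -0.3  0.3] tcp [ 0.5379 -0.1168  0.0119] gap 0.014 t 28.4083
hit False f [0.6 0.8 2. ] tcp [0.5485 0.0731 0.0119] gap 0.0237 t 35.1417
top [0.5417 0.0426] [0.041 0.029 0.013] 134
side [0.5423 0.0473] [0.039 0.041 0.008] 179
[array([-0.0017,  0.1076]), array([-0.0012,  0.1124])] 36.3
```

View pics/s3.png

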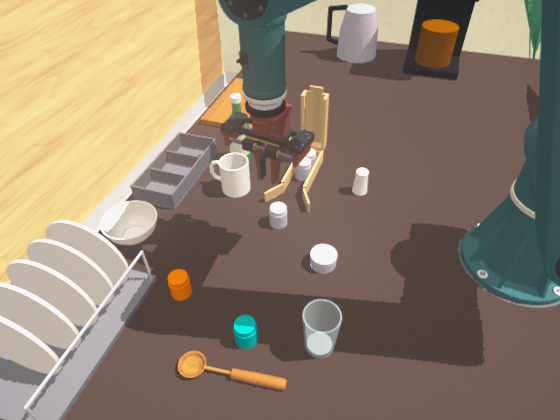

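Two jars are in the lane at (310,155) and (303,168), and the third is staged at (278,215). I push it in, then check all three before the lid.

```bash
python3 - <<'E'
from h import *
push(bw(-.001,.112),bw(0,-.041),.014,.11,up=.20)
for n in ("top","side"):
    c=capture(n);P=cloud(c)
    v=(c["range_z"]>0)&(P[...,2]>.043)&(P[...,2]<.058)
    B=np.stack([(P[...,:2]-O)@BX,(P[...,:2]-O)@A],-1)
    X=B[v&(abs(B[...,0])<.024)&(B[...,1]>-.155)&(B[...,1]<.05)]
    print(n,len(X),np.histogram(X[:,1],bins=np.arange(-.16,.03,.005))[0] if len(X) else 0, X[:,1].max() if len(X) else 0)
    cv2.imwrite(f"pics/{n}4.png",c["image"][100:240] if n=="top" else c["image"][60:230,200:420])
a=cv2.imread("pics/side4.png");cv2.imwrite("pics/side4.png",cv2.resize(a,None,fx=3,fy=3))
print(current_clock())
E
```

```text
hit False f [-1.1 -0.3  0.8] tcp [ 0.5392 -0.0749  0.0119] gap 0.0144 t 39.9833
top 348 [ 0  0  5 20 29 32 35 36 32 29 15  9 18 18 21 17 18  1  0  0  0  2  7  4
  0  0  0  0  0  0  0  0  0  0  0  0  0] -0.04163553211044837
side 407 [ 0  0  3  9 13 14 14 19 22 19 12  3 11 18 17 15 20 21 19 10 10 12 19 17
 22 16 22 20 10  0  0  0  0  0  0  0  0] -0.018707627875752645
41.2583
```

View pics/side4.png

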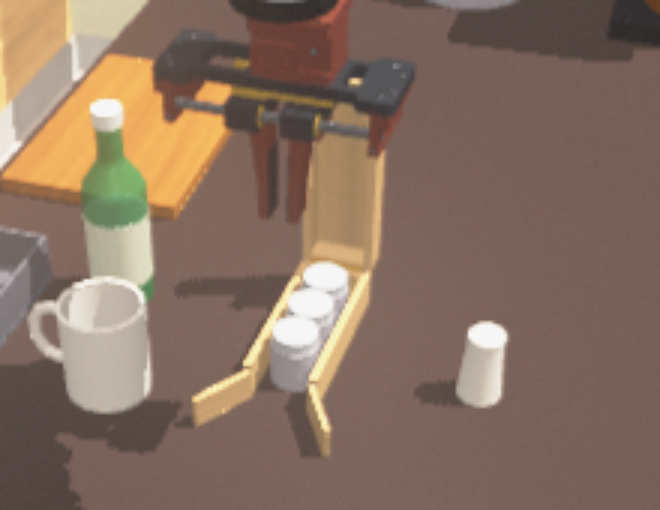

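All three jars stand in the lane, at (325,285), (310,315) and (293,350) in the crop, clear of the mouth. Now the lid.

```bash
python3 - <<'E'
from h import *
s=.145
def tcp(th,extra=0):
    y=-.166+s*np.cos(th)-.028*np.sin(th)-.010-extra; z=.036+s*np.sin(th)+.028*np.cos(th)
    return [*bw(0,y),z]
st=tcp(1.53,.035)
q=quat(-A,st)
p=current_position(); servo_line([p[0],p[1],.38],rate=.3); move_gripper(0)
move_ptp([*st[:2],.38],q); servo_line(st,q,rate=.25)
f0=np.array(current_force())
for th in np.linspace(1.53,-.005,13):
    h=servo_line(tcp(th),q,rate=.11,contact_N=14)
    f=np.array(current_force())-f0
    print(round(th,2),h,f.round(1),round(current_clock(),1))
    if h and th>.1: break
print(current_position())
E
```

```text
1.53 False [ 0.  -0.1 -0.7] 44.8
1.4 False [ 0.3  0.2 -1.4] 45.1
1.27 False [-0.3 -0.3  0.1] 45.4
1.15 False [ 0.3  0.8 -0.1] 45.7
1.02 False [-0.8  0.6  0.1] 46.1
0.89 False [-0.6 -0.1  0.5] 46.4
0.76 False [ 1.2  0.5 -0.2] 46.7
0.63 False [-0.2  0.4  0.2] 47.0
0.51 False [-0.8  0.2 -0.8] 47.4
0.38 False [-0.5 -0.6 -1. ] 47.7
0.25 False [-0.9  0.2 -0.1] 48.0
0.12 False [-0.7 -0.3 -0.4] 48.3
-0.0 True [-2.9 -0.7 10.3] 48.6
[ 0.54050714 -0.09661292  0.06410782]
```

```bash
python3 - <<'E'
from h import *
p=np.array(current_position()); servo_line([p[0],p[1],.28],rate=.25)
move_ptp([.50,-.38,.40],current_orientation()); 
c=capture("side");P=cloud(c)
B=np.stack([(P[...,:2]-O)@BX,(P[...,:2]-O)@A],-1)
m=(c["range_z"]>0)&(abs(B[...,0])<.028)&(B[...,1]>-.17)&(B[...,1]<.01)&(P[...,2]>.045)&(P[...,2]<.25)
z=P[m][:,2];y=B[m][:,1];print("face z(y)",np.polyfit(y,z,1).round(4),np.median(z),z.max(),len(z),y.min(),y.max())
cv2.imwrite("pics/s5.png",c["image"]);print(current_clock(),np.round(current_force(),1))
for x in ((.407,.137,.03),):
    n=(c["range_z"]>0)&(np.hypot(P[...,0]-x[0],P[...,1]-x[1])<.06)&(P[...,2]>.026)&(P[...,2]<.04); X=P[n]; print("tin",(X.min(0)+X.max(0))/2)
E
```

```text
face z(y) [-0.0048  0.0629] 0.06338188593319477 0.06852864830980403 836 -0.16875616983508326 0.009886838220055705
50.8583 [-0.   0.1 -0.3]
tin [0.40734308 0.13794789 0.03079788]
```

View pics/s5.png

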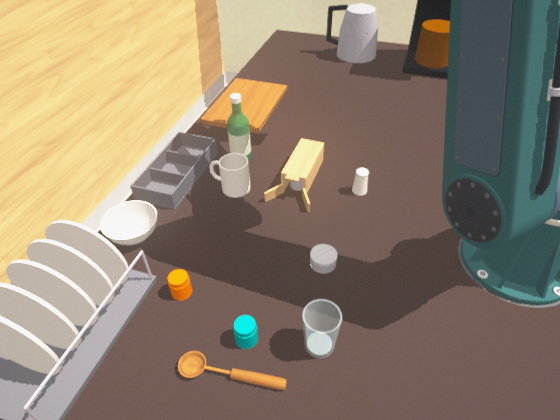

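The lid lies level over the box at (304,163), with its face at z = 63 mm and a slope of 0.005. The last jar shows just inside the mouth at (297,183), and everything else is where it was.

```bash
python3 -c "
from bench import *
print(close_job())"
```

```text
the job is handed in; nothing more can be done
None
```

I pushed all three steel jars into the box, where they stand in single file. I closed the lid level and handed the job in at about 51 s of the 72 s allowed; the hand-in call gave no verdict.

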